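# Free the rusted lock-out bolt and jog the patio turntable

## Robot

A 6-joint arm with a two-finger parallel gripper is mounted at the origin on the work surface. World frame = base frame: x ahead of the robot, y to its left, z up, the work surface at z = 0. Lengths are in m, angles in degrees, forces in N, time in s.
With the tool pointing down it reaches from about 0.375 to 0.9 m from the base axis. Payload 3.1 kg.
Tool frame: the origin (TCP) lies on the centre line of the jaws, within the pads' length; the fingertips stand 8 mm ahead of it and the grasp point (between the pads) lies 11 mm behind it; y points along the fingers, x is the direction in which the jaws open and shut, and the axes are right-handed (so a half turn about y gives the same grasp; the last joint's range is limited). The gripper opens to 87 mm and grips with 3 to 60 N. Pads are 19 mm wide; open, the fingers measure 117 mm over their backs; the gripper's body (75 mm by 190 mm) begins 51 mm behind the grasp point.
Start: joints at [64.143, 30.224, 82.088, -0, 67.689, -10.227], TCP at [0.168, 0.602, 0.231] pointing down, gripper open.
Joint ranges: [-176.69, 176.69], [-43.24, 126.21], [12.49, 139.97], [-82, 262], [0, 151.66], [-163.58, 163.58]. Speed limits (degrees/s): [159.86, 159.86, 180, 180, 180, 180].

## Interface

Orientations are given as a 3x3 rotation matrix whose columns are the frame's x, y, z axes.
In Python, from rig import read_state, imaging, job, spotter gives the robot as it stands.
- The arm moves only by the tool apply_moves, never from a script. Its argument "steps" is a list of rows, each an object of numbers: "x", "y", "z": the shift along the world's x, y, z in mm; "spin": the turn about the world's z in rad. In form: [{"x": .., "y": .., "z": .., "spin": ..}, ...]. A call has 1 to 12 rows; each row shifts and turns the pose as measured when the row begins; what a row does not reach is not made up. A row lasts 1/10 s, in which the tool goes at most 50 mm and 8.59 degrees, less where a joint would pass 70% of its speed; a pose out of reach is approached as far as the arm can. A call is refused whole if a number of a shift passes 50 or a number of a turn 0.15, either way. A call with a gripper value outside its range is refused whole. "grip" is the finger opening in mm, from 0 to 87, set as the call begins (left out, the last holds). The fingers move at their own pace and stop on an object; the grip force is fixed at half the most. Time passes only in rows, so rows that do not move let the fingers close. It gives the time, the measured TCP pose, the force and the opening at its end, in the units of the state.
- read_state(): the state, without advancing time (a new reading comes with each control period).
- imaging.capture(name): name is "scene" or "top" or "wrist"; returns the picture (400x640x3 uint8, red, green, blue); there is no depth.
- imaging.camera_params(name): a dict with "fov_y" (degrees; the focal length in pixels is half the picture's height over the tangent of half this angle, whatever the lens; pixels are square), "cx", "cy" (the principal point, pixels), "dist" ([k1, k2, p1, p2, k3] as OpenCV has them; the pictures are not rectified), "R" (3x3) and "t" (3): a world point X has camera coordinates R X + t. Camera axes: x right, y down, z forward; pixel columns grow to the right and rows downward; lengths in m; the calibration is good to about 2 mm. A picture is of the moment at which its call begins: read the wrist's pose just before it. camera_params takes no time and is no camera call; for the wrist camera it gives the pose at the moment of the call.
- job.hand_in(): hands the job in, once; it reports no verdict.
Trained networks look in the newest picture that a camera, given by its name, has taken for a name from the list of things; names that differ only in an ending like _2 or _b are one class to them, and where a whole thing is asked for, a point or a joint stands for the part that bears it (a point fixed in the world has none). Each returns a list of dicts, best first, with "score" (0 to 1); they miss things now and then, are a little off and sometimes report something else, mostly with a low value. They report only what shows in the picture. A call takes as long as a camera call. They do not tell look-alikes from the thing itself.
- spotter.cut_out(name, camera): "mask" (400x640 bool, what is visible of it) and "rect" ([left, top, width, height] in pixels, round what is visible of it).
The state is a dict: "time_s": time; "joint_positions": joint angles; "qvel": joint speeds; "tau": joint torques, N m; "position": TCP position; "tcp_rot": TCP orientation; "force": force on the tool from outside, world axes, zero at the start; "moment": the same for the moment, N m; "opening": opening from 0.0 (shut) to 1.0 (fully open).
Only numpy, scipy, OpenCV 4.12 (cv2) and the standard library are available. Lean on these libraries where they do the work, as an engineer would, in place of code of your own. Each camera call takes 0.05 s, during which the arm holds its last target.

## Task

Bring the espresso cup round to the front of the powered turntable, beside the upright pointer tab, without touching the cup. The rusted lock-out bolt has seized part-drawn with its fork around the toggle: work it in and out until it runs and draw it fully out, then hold the spring-centred toggle over towards the platter and let it go so that it recentres with the cup stopped at the pointer. Leave the scoop, brush and fork where they lie and do not let the cup tip.

Things in the scene. Friction and masses are not known exactly. Their poses are not given: they have to be found in the camera images.
- unit: Powered turntable with a grey switch box on one steel base plate, fixed to the shelf. Origin on the shelf surface; x points away from the unit's front (robot side), y left (platter side), z up. Switch box 220 (x) x 100 (y) mm, top 70 mm high, centred at x 0, y -65 mm. On its centre line: bolt, toggle, two bolt staples at x +14 and -98 mm (6 mm thick, 41 mm wide, top 99 mm high).
- platter_axis (a point): Centre of the upper face of the round steel platter (radius 100 mm, top 60 mm high), at unit x 0, y +100 mm; axes as the unit's. An upright steel pointer tab 12 mm wide, 56 mm high stands at the platter's front edge, 112 mm in -x from here. The cup is at the front when its centre lies straight in -x from here.
- platter (a joint): Platter angle (rad), grows anticlockwise from above. It turns only that way, at 0.8 rad/s, while the toggle is held towards the platter by over 0.25 rad; else 36 brake teeth lock it, so once the toggle is let go it runs on 0 to 0.17 rad. It goes on round while the toggle is held, so an overshoot can be mended by another turn. It cannot be turned by hand.
- bolt_knob (a point): Centre of the top of the bolt's grip: a rusted upright block 20 (unit x) x 12 (unit y) mm, top 125 mm above the shelf, free from 91 mm up. Grip it across its 12 mm (along unit y); at joint 0 it is at unit x -20, y -65 mm.
- bolt (a joint): Bolt travel along unit x (m), + = out to the unit's front (-x); -0.013 fully in, 0.040 fully out, starts seized near 0. Outwards it stops dead at +0.003 (do not force it); driven in (10 N from -0.003 on) to -0.010 or beyond the rust breaks and it runs out against 4 N. Stays where left. Until at +0.02 its fork bars the toggle.
- toggle_pivot (a point): Hinge of the toggle on the box top (70 mm above the shelf, unit x +35, y -65 mm), axes as the unit's.
- toggle_tip (a point): Top of the black toggle lever, 55 mm above its pivot; lever 16 to 20 mm wide (unit x), 8 to 10 mm thick (unit y).
- toggle (a joint): Lean of the toggle (rad), positive = towards the platter (unit +y), stops at +-0.45, spring-centred with 0.8 N m/rad (about 7 N at the tip at full throw).
- cup: White ceramic espresso cup, 60 mm wide at the rim, 55 mm high, about 140 g, loose on the platter about 30 to 65 mm from its axis, at first to the back left. Origin at the centre of its underside.
- scoop: Grey plastic scoop 200 mm long lying right of the unit, loose; bystander. Origin on the underside at the root of the handle.
- brush: Basting brush 210 mm long with wooden handle and dark silicone tip, lying right of the unit, loose; bystander. Origin on the underside near the head.
- fork: Short stainless grill fork 250 mm long lying left of the unit, loose; bystander. Origin on the underside at mid length.
Things that resemble listed ones, but are neither listed nor needed, are in the scene too. Of the things that look like the cup, the smallest one is meant.

How it is judged (in metres and radians):
On the way, in this order (a step that is already met when the one before it is completed fails the run):
1. the bolt is driven inwards so that the rust breaks (bolt joint below -0.008) (value of joint bolt below -0.008 m), for 0.05 s.
2. the bolt is drawn out (bolt joint above 0.034) (value of joint bolt above 0.034 m), for 0.1 s.
3. the toggle is held over towards the platter (above 0.2 rad) for half a second or more (value of joint toggle above 0.2 rad), for 0.5 s.
At the end, for the whole second after the job is handed in: The bolt is drawn out (joint above 0.034 m), the toggle is back at its centre (within 0.08 rad), the platter is still, and the cup stands upright and at rest on it at the front: within 24 mm sideways of the line from the axis to the pointer, at least 20 mm in front of the axis (value of joint bolt above 0.034 m and value of joint toggle between -0.08 and 0.08 rad and x of cup in the frame of platter_axis below -0.02 m and y of cup in the frame of platter_axis between -0.024 and 0.024 m and z of cup in the frame of platter_axis between -0.006 and 0.006 m and angle between cup's own z axis and vertical below 0.1 rad and linear speed of cup below 0.01 m/s and velocity of joint platter below 0.05 rad/s); the robot touches nothing.
It fails at once if the robot touches the cup (contact force between cup and the fingers above 0.3 N or contact force between cup and the arm above 0.3 N).
It fails at once if the cup tips (angle between cup's own z axis and vertical above 0.3 rad).
It fails at once if the scoop, brush or fork is moved more than 30 mm (distance of any of scoop, brush, fork from where it was at the start of the episode above 0.03 m).
It also fails if it takes over 54 s, if anything falls off the work surface, if the arm or the gripper's body presses on something with over 40 N, if the wrist force passes 120 N, or if a joint passes its speed limit or range.

## Working session

There is one attempt and no reset: what is moved stays moved. The work goes in short steps, Python scripts to look and compute and a tool call to move; the robot and the scene stay as the last step left them, time stands still between calls to the robot, and variables do not carry over. Pictures are saved under pics/ and viewed, and the job is handed in when it is done.

Besides the shell and the picture viewer there is one more tool, called after "Request:" in YAML: its name, and indented under it one key for each argument. apply_moves: Moves the arm, as the interface text tells. Its arguments: {"type":"object","properties":{"steps":{"type":"array"},"grip":{"type":"number"}},"required":["steps"]}

```bash
mkdir -p pics; ls
python3 - <<'E'
from rig import read_state, imaging
import cv2
s=read_state();print(s)
for n in ["scene","top"]:
    im=imaging.capture(n);cv2.imwrite(f"pics/{n}0.png",im[:,:,::-1]);print(imaging.camera_params(n))
E
```

```text
pics
{'time_s': 0.0, 'joint_positions': array([ 6.41451808e+01,  3.02787149e+01,  8.21558980e+01, -2.30795107e-03,
        6.76882567e+01, -1.02287872e+01]), 'qvel': array([ 0.12115057, -0.04331567, -0.03746084,  0.04351881, -0.07578008,
       -0.03205044]), 'tau': array([-9.18532714e-04, -4.40046465e+01, -1.76587933e+01,  6.33652532e-02,
        5.81317465e-02, -1.31751403e-04]), 'position': array([0.16803256, 0.60125285, 0.22957701]), 'tcp_rot': array([[ 2.69341680e-01, -9.01654645e-04, -9.63044260e-01],
       [ 9.63042355e-01, -1.94607040e-03,  2.69342969e-01],
       [-2.11700627e-03, -9.99997700e-01,  3.44173743e-04]]), 'force': array([-0.03314385,  0.01468595,  0.43232895]), 'moment': array([0.05267298, 0.01490452, 0.0306167 ]), 'opening': 1.0024692338435994}
{'fov_y': 54.65203800416126, 'cx': 316.1314925815626, 'cy': 201.69516914501767, 'dist': array([-0.07955114,  0.        ,  0.        ,  0.        ,  0.        ]), 'R': array([[-0.49463866,  0.86909405, -0.002851  ],
       [ 0.59984771,  0.33902158, -0.72473933],
       [-0.62890009, -0.36019425, -0.68901726]]), 't': array([ 0.23835327, -0.28427429,  1.50128424])}
{'fov_y': 56.49202994249677, 'cx': 316.14309600074904, 'cy': 198.186213939436, 'dist': array([-0.01662552,  0.        ,  0.        ,  0.        ,  0.        ]), 'R': array([[ 0.00712964, -0.99978954,  0.01923646],
       [-0.98734037, -0.01008654, -0.15829483],
       [ 0.15845554, -0.01786434, -0.98720449]]), 't': array([0.03705151, 0.57813716, 1.23198505])}
```

View pics/scene0.png

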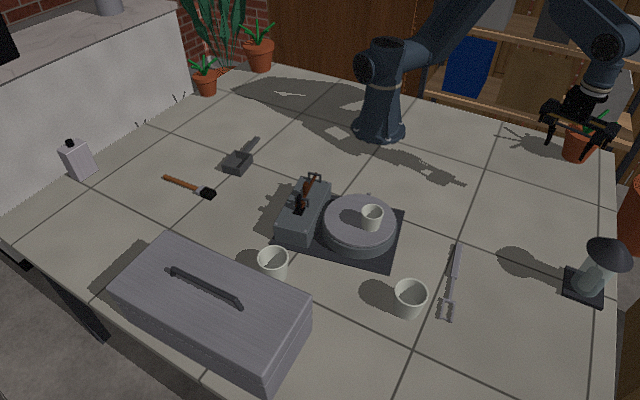

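View pics/top0.png

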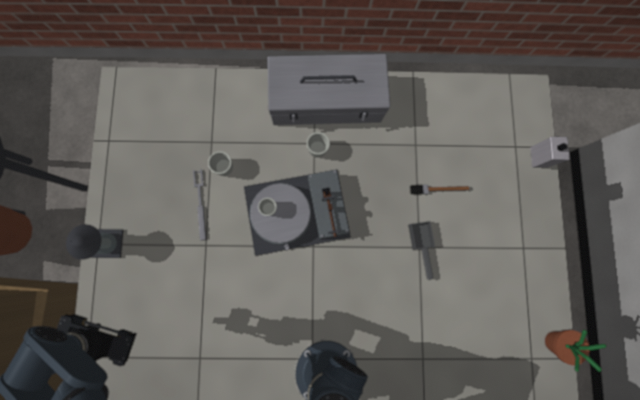

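The top picture shows the unit near (297,212), with the platter at (280,212), the pointer at about (287,246) and the bolt and toggle at about (330,205). There are three cup-like things, at (267,207) on the platter, (220,163) and (318,145). The one on the platter is the smallest and is the one meant. I'll enlarge this area to confirm.

Run:
```python
import cv2
a=cv2.imread("pics/top0.png")[120:265,190:370];b=cv2.imread("pics/scene0.png")[150:330,220:440]
cv2.imwrite("pics/topc.png",cv2.resize(a,None,fx=4,fy=4,interpolation=2)[:600])
cv2.imwrite("pics/scenec.png",cv2.resize(b,None,fx=3.3,fy=3.3,interpolation=2)[:600])
```

```text
(no output)
```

View pics/topc.png

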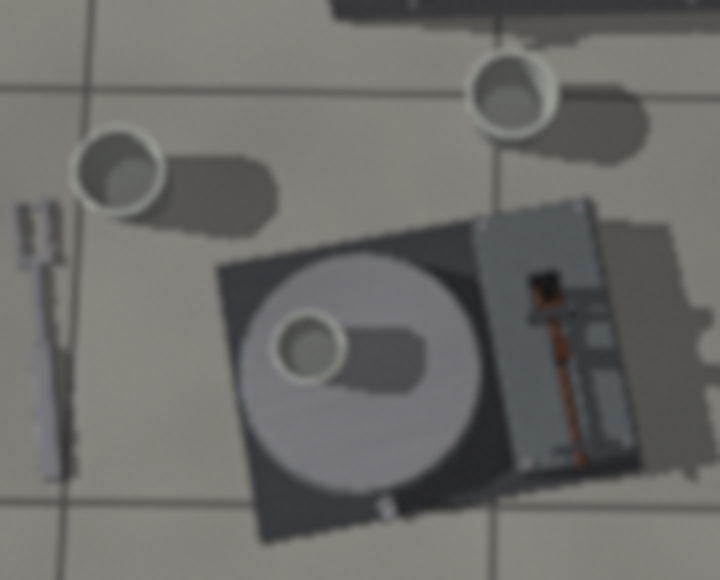

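View pics/scenec.png

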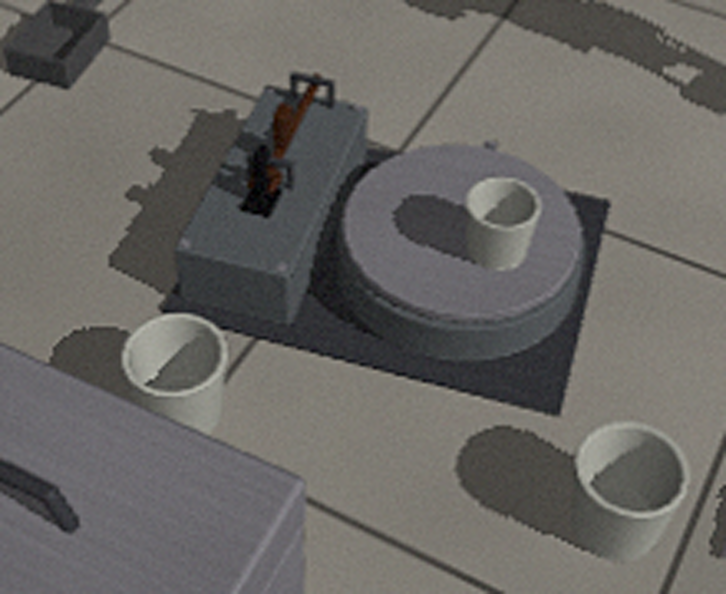

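```bash
cat > h.py <<'E'
import numpy as np,cv2
from rig import read_state, imaging, spotter
def K(p):
    f=200/np.tan(np.radians(p['fov_y']/2));return np.array([[f,0,p['cx']],[0,f,p['cy']],[0,0,1]])
def proj(X,p):
    R=np.array(p['R']);t=np.array(p['t'],float)
    return cv2.projectPoints(np.atleast_2d(X).astype(float),cv2.Rodrigues(R)[0],t,K(p),np.array(p['dist'],float))[0].reshape(-1,2)
def back(uv,p,z):
    n=cv2.undistortPoints(np.array(uv,float).reshape(-1,1,2),K(p),np.array(p['dist'],float)).reshape(-1,2)
    R=np.array(p['R']);c=-R.T@p['t'];d=np.c_[n,np.ones(len(n))]@R
    return c+d*((z-c[2])/d[:,2])[:,None]
def U(th,x,y):
    c,s=np.cos(th),np.sin(th)
    return lambda P:np.atleast_2d(P)@np.array([[c,s,0],[-s,c,0],[0,0,1]])+[x,y,0]
E
cat > fit.py <<'E'
from h import *
from scipy.optimize import least_squares
P=[[.11,-.015,.07],[.11,-.115,.07],[-.11,-.115,.07],[-.11,-.015,.07],[0,.1,.06],[-.012,.1,.056+0]]
tp=np.array([[475,217],[588,198],[637,460],[518,470],[361,373]])/4.+[190,120]
sc=np.array([[293,270],[180,242],[270,88],[367,107],[463,233]])/3.3+[220,150]
pt=imaging.camera_params("top");ps=imaging.camera_params("scene");P=np.array(P[:5])
def res(q,full=False):
    Q=U(*q)(P);return np.r_[(proj(Q,pt)-tp).ravel(),(proj(Q,ps)-sc).ravel()]
r=least_squares(res,[-.15,.6,0],loss='soft_l1',x_scale=[.1,.1,.1]);q=r.x
print(np.degrees(q[0]),q);print(res(q).reshape(-1,2).round(1))
u=U(*q)
c=back(np.array([[309,347]])/4+[190,120],pt,.115)
ca=u([0,.1,.06]);print("cup",c,"axis",ca)
th=q[0];d=(c-ca)[0];print("cup in axis", np.cos(th)*d[0]+np.sin(th)*d[1],-np.sin(th)*d[0]+np.cos(th)*d[1])
for n,X in [("knob",[-.02,-.065,.125]),("tip",[.035,-.065,.125]),("piv",[.035,-.065,.07])]: print(n,u(X))
np.save("q.npy",q)
E
python3 fit.py
```

```text
10.570784359288172 [0.18449499 0.54321543 0.06633791]
[[-1.   0.5]
 [-0.4  0.4]
 [-0.4 -1.5]
 [-0.3  1.3]
 [-0.5 -0.6]
 [-1.4  1. ]
 [-2.1  0.4]
 [-0.5 -2.3]
 [ 1.1 -1.2]
 [-0.2 -3.4]]
cup [[0.53709559 0.20077962 0.115     ]] axis [[0.52487041 0.16464081 0.06      ]]
cup in axis 0.01864736975703274 0.033282788495501606
knob [[ 0.5354791  -0.00122798  0.125     ]]
tip [[0.5895457  0.00886177 0.125     ]]
piv [[0.5895457  0.00886177 0.07      ]]
```

The unit fit is consistent to about 2 px. The enlarged crop confirms that the platter cup is the smallest of the three. Next I'll move over the knob.

Request:
apply_moves:
  steps:
    - {"x":20,"y":-40,"z":0,"spin":0.04}
    - {"x":22,"y":-45,"z":0,"spin":0.04}
    - {"x":22,"y":-45,"z":0,"spin":0.04}
    - {"x":22,"y":-45,"z":0,"spin":0.04}
    - {"x":22,"y":-45,"z":0,"spin":0.04}
    - {"x":22,"y":-45,"z":0,"spin":0.04}
    - {"x":22,"y":-45,"z":0,"spin":0.04}
    - {"x":22,"y":-45,"z":0,"spin":0.04}
    - {"x":22,"y":-45,"z":0,"spin":0.04}
    - {"x":22,"y":-45,"z":0,"spin":0.04}
    - {"x":22,"y":-45,"z":0,"spin":0.04}

```text
time_s: 1.2
position: [0.403, 0.1114, 0.2269]
tcp_rot: [[-0.198, -0.001, -0.98], [0.98, 0.0, -0.198], [0.0, -1.0, 0.001]]
force: [1.0, 0.6, -0.7]
opening: 1.0
```

Request:
apply_moves:
  steps:
    - {"x":30,"y":-30,"z":5,"spin":-0.005}
    - {"x":30,"y":-30,"z":5,"spin":-0.005}
    - {"x":30,"y":-30,"z":5,"spin":-0.005}
    - {"x":25,"y":-20,"z":0,"spin":0}
    - {"x":0,"y":0,"z":0,"spin":0}

```text
time_s: 1.7
position: [0.5231, -0.0107, 0.2417]
tcp_rot: [[-0.173, -0.001, -0.985], [0.985, -0.001, -0.173], [-0.001, -1.0, 0.001]]
force: [-0.1, 0.6, -0.1]
opening: 1.0
```

Run:
```python
from h import *
s=read_state();print(s['position'],s['tcp_rot'],s['time_s'])
p=imaging.camera_params("wrist");im=imaging.capture("wrist")
import pickle;pickle.dump((p,s),open("w1.pkl","wb"));cv2.imwrite("pics/w1.png",im[:,:,::-1])
print(p)
u=U(*np.load("q.npy"))
print(proj(u([[-.02,-.065,.125],[.035,-.065,.125],[.11,-.015,.07],[.11,-.115,.07],[-.11,-.015,.07],[-.11,-.115,.07]]),p).round(0))
```

```text
[ 0.52312069 -0.01067711  0.24166869] [[-1.72974724e-01 -7.99271751e-04 -9.84925939e-01]
 [ 9.84925739e-01 -1.17262571e-03 -1.72973737e-01]
 [-1.01669646e-03 -9.99998993e-01  9.90057928e-04]] 1.7
{'fov_y': 68.22177337070147, 'cx': 319.69104424882977, 'cy': 201.27766548712694, 'dist': array([-0.01268995,  0.        ,  0.        ,  0.        ,  0.        ]), 'R': array([[-0.17411708,  0.98472135, -0.00266473],
       [ 0.95335302,  0.16924695,  0.24994699],
       [ 0.24657913,  0.04097962, -0.96825586]]), 't': array([ 0.10153741, -0.52958086,  0.27096105])}
[[327. 214.]
 [327. 266.]
 [366. 300.]
 [286. 301.]
 [373. 117.]
 [278. 118.]]
```

View pics/w1.png

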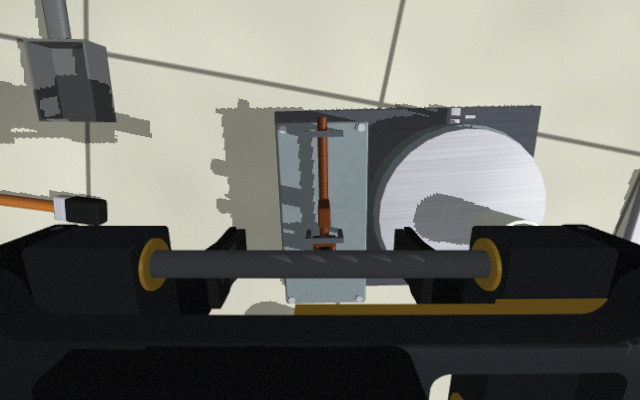

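Run:
```python
import cv2
b=cv2.imread("pics/w1.png")[100:310,240:400]
cv2.imwrite("pics/w1c.png",cv2.resize(b,None,fx=2.8,fy=2.8,interpolation=2)[:600])
b=cv2.imread("pics/w1.png")[190:260,290:360]
cv2.imwrite("pics/w1d.png",cv2.resize(b,None,fx=8,fy=8,interpolation=2)[:600])
```

```text
(no output)
```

View pics/w1c.png

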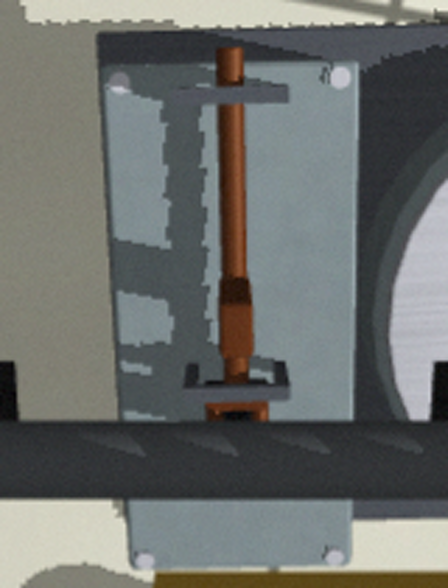

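View pics/w1d.png

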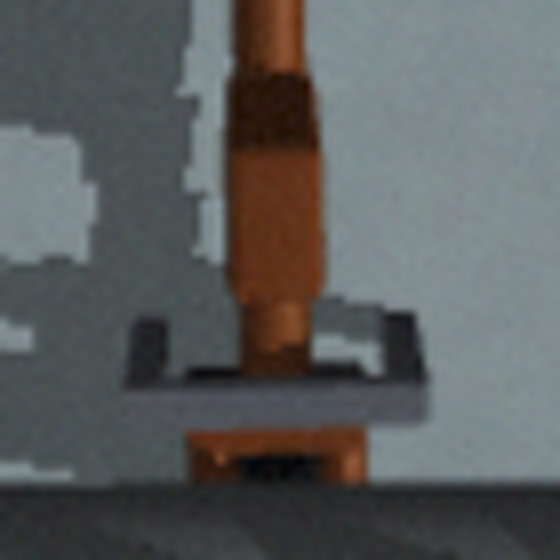

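```bash
cat > fit2.py <<'E'
from h import *
import pickle
from scipy.optimize import least_squares
p,s=pickle.load(open("w1.pkl","rb"))
P=np.array([[.11,-.015,.07],[.11,-.115,.07],[-.11,-.115,.07],[-.11,-.015,.07],[-.02,-.065,.125]])
w=np.array([[365,301],[286.4,302],[277,124],[367.5,122],[324.6,217.9]])
res=lambda q:(proj(U(*q)(P),p)-w).ravel()
r=least_squares(res,np.load("q.npy"),x_scale=.1);q=r.x
print(np.degrees(q[0]),q);print(res(q).reshape(-1,2).round(1))
u=U(*q);k=back(w[4:],p,.125);print("knob from fit",u(P[4]),"direct",k)
kk=back([[319,218],[330.5,218],[324.6,208.5],[324.6,227.3]],p,.125);print("size",np.diff(kk[:2],axis=0),np.diff(kk[2:],axis=0))
print("tip",u([.035,-.065,.125]));np.save("q2.npy",q)
E
python3 fit2.py
```

```text
11.274020902605653 [0.19676878 0.54687239 0.06496391]
[[ 0.7  2. ]
 [-0.6  2.4]
 [-1.7 -1.5]
 [ 1.8 -1.6]
 [-0.2  0.1]]
knob from fit [[ 0.53996592 -0.00269185  0.125     ]] direct [[ 0.53987949 -0.00253665  0.125     ]]
size [[-0.00192789  0.01085097  0.        ]] [[0.01858157 0.00336569 0.        ]]
tip [[0.59390461 0.00806074 0.125     ]]
```

Request:
apply_moves:
  steps:
    - {"x":9,"y":4,"z":-25,"spin":0.01}
    - {"x":8,"y":4,"z":-35,"spin":0.01}
    - {"x":0,"y":0,"z":-35,"spin":0}
    - {"x":0,"y":0,"z":-30,"spin":0}
    - {"x":0,"y":0,"z":-11,"spin":0}
    - {"x":0,"y":0,"z":0,"spin":0}

```text
time_s: 2.35
position: [0.5319, 0.0042, 0.1017]
tcp_rot: [[-0.197, -0.009, -0.98], [0.98, 0.002, -0.197], [0.004, -1.0, 0.008]]
force: [0.5, -0.8, 0.0]
opening: 0.998
```

Request:
apply_moves:
  steps:
    - {"x":8,"y":-7,"z":4,"spin":0}
    - {"x":0,"y":0,"z":0,"spin":0}

```text
time_s: 2.55
position: [0.5408, -0.0026, 0.1078]
tcp_rot: [[-0.199, -0.007, -0.98], [0.98, 0.002, -0.199], [0.003, -1.0, 0.007]]
force: [-0.1, 0.4, 0.5]
opening: 1.0
```

Request:
apply_moves:
  steps:
    - {"x":0,"y":0,"z":0}
    - {"x":0,"y":0,"z":0}
    - {"x":0,"y":0,"z":0}
    - {"x":0,"y":0,"z":0}
    - {"x":0,"y":0,"z":0}
    - {"x":0,"y":0,"z":0}
  grip: 0

```text
invalid input at $.steps[0]: expected keys x, y, z, spin
```

Request:
apply_moves:
  steps:
    - {"x":0,"y":0,"z":0,"spin":0}
    - {"x":0,"y":0,"z":0,"spin":0}
    - {"x":0,"y":0,"z":0,"spin":0}
    - {"x":0,"y":0,"z":0,"spin":0}
    - {"x":0,"y":0,"z":0,"spin":0}
    - {"x":0,"y":0,"z":0,"spin":0}
  grip: 0

```text
time_s: 3.15
position: [0.5435, -0.0035, 0.1122]
tcp_rot: [[-0.198, 0.001, -0.98], [0.98, 0.0, -0.198], [-0.0, -1.0, -0.001]]
force: [-0.1, 0.5, -0.3]
opening: 0.54
```

Request:
apply_moves:
  steps:
    - {"x":-3,"y":1,"z":-4,"spin":0}
    - {"x":0,"y":0,"z":0,"spin":0}
    - {"x":0,"y":0,"z":0,"spin":0}
    - {"x":0,"y":0,"z":0,"spin":0}
    - {"x":0,"y":0,"z":0,"spin":0}
    - {"x":0,"y":0,"z":0,"spin":0}

```text
time_s: 3.75
position: [0.5399, -0.0038, 0.1074]
tcp_rot: [[-0.198, -0.0, -0.98], [0.98, -0.002, -0.198], [-0.002, -1.0, 0.001]]
force: [-0.8, 2.8, 0.9]
opening: 0.138
```

Request:
apply_moves:
  steps:
    - {"x":3,"y":0.6,"z":0,"spin":0}
    - {"x":4,"y":0.8,"z":0,"spin":0}
    - {"x":4,"y":0.8,"z":0,"spin":0}

```text
time_s: 4.05
position: [0.5427, -0.0031, 0.1073]
tcp_rot: [[-0.201, -0.02, -0.979], [0.98, -0.005, -0.201], [-0.001, -1.0, 0.021]]
force: [-9.8, -7.2, 8.0]
opening: 0.137
```

Request:
apply_moves:
  steps:
    - {"x":8,"y":1.6,"z":0,"spin":0}
    - {"x":8,"y":1.6,"z":0,"spin":0}
    - {"x":6,"y":1.2,"z":0,"spin":0}

```text
time_s: 4.35
position: [0.5478, -0.0021, 0.107]
tcp_rot: [[-0.206, -0.06, -0.977], [0.979, -0.011, -0.206], [0.002, -0.998, 0.061]]
force: [-11.8, -5.9, 8.8]
opening: 0.137
```

Request:
apply_moves:
  steps:
    - {"x":9,"y":1.8,"z":0,"spin":0}
    - {"x":9,"y":1.8,"z":0,"spin":0}

```text
time_s: 4.55
position: [0.5528, -0.0011, 0.1068]
tcp_rot: [[-0.209, -0.091, -0.974], [0.978, -0.016, -0.208], [0.004, -0.996, 0.093]]
force: [-12.3, -7.7, 8.0]
opening: 0.138
```

Request:
apply_moves:
  steps:
    - {"x":7,"y":1.4,"z":0,"spin":0}
    - {"x":5,"y":1,"z":0,"spin":0}

```text
time_s: 4.75
position: [0.5536, -0.0009, 0.1067]
tcp_rot: [[-0.21, -0.119, -0.97], [0.978, -0.02, -0.209], [0.005, -0.993, 0.12]]
force: [-8.8, -3.7, 6.3]
opening: 0.138
```

Run:
```python
from h import *
s=read_state();print(s['position'],s['force'])
p=imaging.camera_params("wrist");im=imaging.capture("wrist");cv2.imwrite("pics/w2.png",im[:,:,::-1])
a=imaging.capture("top")[150:270,230:370];cv2.imwrite("pics/t2.png",cv2.resize(a[:,:,::-1],None,fx=4.5,fy=4.5,interpolation=2))
```

```text
[ 0.55363512 -0.00094322  0.10670663] [-8.79835838 -3.70073697  6.25070794]
```

View pics/w2.png

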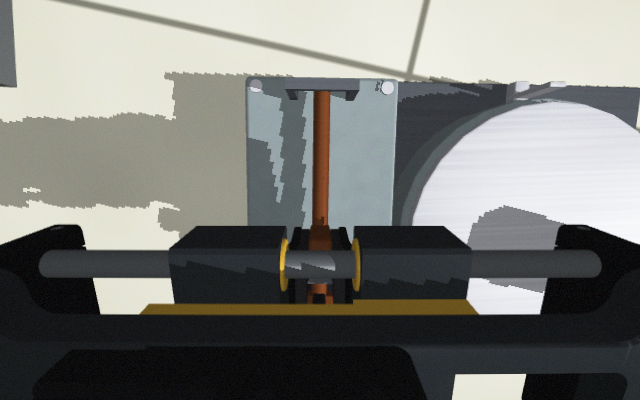

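The bolt's front end has gone from about 16 px proud of the front staple to inside it, at (321,88). The TCP travelled 13.7 mm, so the bolt is in by about 13 mm. Now I'll draw it out.

Request:
apply_moves:
  steps:
    - {"x":-5,"y":-1,"z":0,"spin":0}
    - {"x":-6,"y":-1.2,"z":0,"spin":0}
    - {"x":-6,"y":-1.2,"z":0,"spin":0}
    - {"x":-6,"y":-1.2,"z":0,"spin":0}

```text
time_s: 5.25
position: [0.5372, -0.0043, 0.1068]
tcp_rot: [[-0.207, -0.102, -0.973], [0.978, -0.018, -0.206], [0.004, -0.995, 0.103]]
force: [4.9, 1.5, -2.1]
opening: 0.141
```

Request:
apply_moves:
  steps:
    - {"x":-6,"y":-1.2,"z":0,"spin":0}
    - {"x":-6,"y":-1.2,"z":0,"spin":0}

```text
time_s: 5.45
position: [0.5251, -0.0067, 0.1068]
tcp_rot: [[-0.207, -0.1, -0.973], [0.978, -0.018, -0.206], [0.003, -0.995, 0.102]]
force: [4.1, 1.7, -2.4]
opening: 0.135
```

It's running at about 4 N, so the rust is broken. I'll keep drawing.

Request:
apply_moves:
  steps:
    - {"x":-6,"y":-1.2,"z":0,"spin":0}
    - {"x":-6,"y":-1.2,"z":0,"spin":0}
    - {"x":-6,"y":-1.2,"z":0,"spin":0}
    - {"x":-4,"y":-0.8,"z":0,"spin":0}

```text
time_s: 5.85
position: [0.5015, -0.0115, 0.1068]
tcp_rot: [[-0.206, -0.098, -0.974], [0.978, -0.017, -0.206], [0.003, -0.995, 0.1]]
force: [9.9, 5.0, -6.2]
opening: 0.137
```

Request:
apply_moves:
  steps:
    - {"x":-3,"y":-0.6,"z":0,"spin":0}
    - {"x":-3,"y":-0.6,"z":0,"spin":0}

```text
time_s: 6.05
position: [0.5013, -0.0116, 0.1069]
tcp_rot: [[-0.202, -0.082, -0.976], [0.979, -0.014, -0.202], [0.003, -0.996, 0.084]]
force: [9.8, 4.9, -7.7]
opening: 0.135
```

Request:
apply_moves:
  steps:
    - {"x":-4,"y":-0.8,"z":0,"spin":0}
    - {"x":-4,"y":-0.8,"z":0,"spin":0}
    - {"x":-4,"y":-0.8,"z":0,"spin":0}
    - {"x":0,"y":0,"z":0,"spin":0}

```text
time_s: 6.45
position: [0.5011, -0.0115, 0.107]
tcp_rot: [[-0.199, -0.053, -0.979], [0.98, -0.01, -0.199], [0.001, -0.999, 0.054]]
force: [-0.2, -0.9, 0.3]
opening: 0.136
```

The bolt is hard on its outer stop. I'll open the fingers.

Request:
apply_moves:
  steps:
    - {"x":0,"y":0,"z":0,"spin":0}
    - {"x":0,"y":0,"z":0,"spin":0}
    - {"x":0,"y":0,"z":0,"spin":0}
    - {"x":0,"y":0,"z":0,"spin":0}
  grip: 50

```text
time_s: 6.85
position: [0.4954, -0.0115, 0.1069]
tcp_rot: [[-0.202, -0.064, -0.977], [0.979, -0.01, -0.202], [0.003, -0.998, 0.065]]
force: [-0.2, -1.2, -1.1]
opening: 0.414
```

Request:
apply_moves:
  steps:
    - {"x":0,"y":0,"z":25,"spin":0}
    - {"x":0,"y":0,"z":40,"spin":0}
    - {"x":0,"y":0,"z":40,"spin":0}
    - {"x":0,"y":0,"z":25,"spin":0}
    - {"x":0,"y":0,"z":0,"spin":0}
  grip: 50

```text
time_s: 7.35
position: [0.4905, -0.0115, 0.24]
tcp_rot: [[-0.203, -0.074, -0.976], [0.979, -0.009, -0.203], [0.006, -0.997, 0.074]]
force: [0.9, -0.0, 1.0]
opening: 0.57
```

Run:
```python
from h import *
import pickle
s=read_state();print(s['time_s'],s['position'],s['force'],s['opening'])
p=imaging.camera_params("wrist");im=imaging.capture("wrist");cv2.imwrite("pics/w3.png",im[:,:,::-1])
pickle.dump((p,s),open("w3.pkl","wb"))
u=U(*np.load("q2.npy"));print(proj(u([[-.06,-.065,.125],[.035,-.065,.125]]),p))
a=imaging.capture("top")[150:270,230:370];cv2.imwrite("pics/t3.png",cv2.resize(a[:,:,::-1],None,fx=4.5,fy=4.5,interpolation=2))
```

```text
7.35 [ 0.49054706 -0.01150322  0.24003193] [ 0.92435236 -0.00701315  0.98598108] 0.5703754267944826
[[317.32030817 219.33095972]
 [316.65927896 310.92813592]]
```

View pics/w3.png

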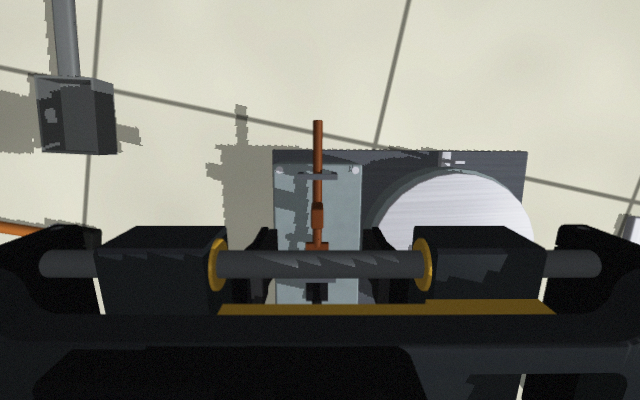

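View pics/t3.png

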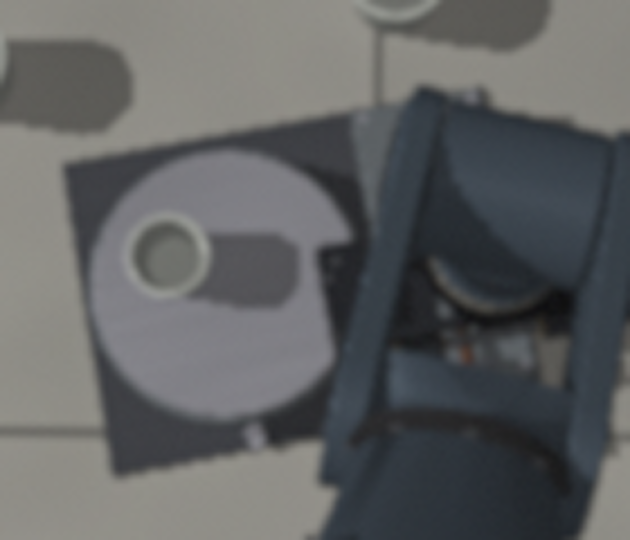

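The bolt is fully out, with the knob top at (317,215) against an expected (317,219), and the toggle is free at (317,290). Next I'll close the fingers and go to the outer (right) side of the toggle.

Request:
apply_moves:
  steps:
    - {"x":25,"y":-5,"z":0,"spin":0}
    - {"x":30,"y":-5,"z":0,"spin":0}
    - {"x":30,"y":-5,"z":0,"spin":0}
    - {"x":20,"y":-5,"z":0,"spin":0}
    - {"x":0,"y":0,"z":0,"spin":0}
    - {"x":0,"y":0,"z":0,"spin":0}
  grip: 0

```text
time_s: 8.05
position: [0.5874, -0.03, 0.2246]
tcp_rot: [[-0.202, -0.107, -0.974], [0.979, -0.002, -0.203], [0.02, -0.994, 0.105]]
force: [0.0, 0.4, 0.1]
opening: 0.111
```

Request:
apply_moves:
  steps:
    - {"x":8,"y":-2,"z":-25,"spin":0}
    - {"x":6,"y":0,"z":-30,"spin":0}
    - {"x":0,"y":0,"z":-30,"spin":0}
    - {"x":0,"y":0,"z":-15,"spin":0}
    - {"x":0,"y":0,"z":0,"spin":0}

```text
time_s: 8.55
position: [0.5925, -0.0298, 0.118]
tcp_rot: [[-0.202, -0.12, -0.972], [0.979, 0.001, -0.203], [0.025, -0.993, 0.117]]
force: [-0.3, -0.3, 0.2]
opening: 0.003
```

Request:
apply_moves:
  steps:
    - {"x":8,"y":1,"z":0,"spin":0}
    - {"x":0,"y":0,"z":0,"spin":0}
    - {"x":0,"y":0,"z":0,"spin":0}

```text
time_s: 8.85
position: [0.5997, -0.0282, 0.119]
tcp_rot: [[-0.202, -0.121, -0.972], [0.979, 0.001, -0.204], [0.026, -0.993, 0.119]]
force: [0.3, -0.1, -0.5]
opening: 0.003
```

```bash
cat > cup.py <<'E'
from h import *
import sys
s=read_state();q=np.load("q.npy");p=imaging.camera_params("top")
im=imaging.capture("top");n=sys.argv[1]
cv2.imwrite(f"pics/{n}.png",cv2.resize(im[150:270,230:370,::-1],None,fx=4.5,fy=4.5,interpolation=2))
b=None
ca=U(*q)([0,.1,.06]);c0=proj(ca,p)[0]
for d in spotter.cut_out("cup","top"):
    l,t,w,h=d['rect'];
    if np.hypot(l+w/2-c0[0],t+h/2-c0[1])<35: b=d;break
th=np.radians(10.9)
x,y=s['position'][:2]-[.5939,.0081];print("t",s['time_s'],"unit off",(np.cos(th)*x+np.sin(th)*y)*1e3,(-np.sin(th)*x+np.cos(th)*y)*1e3,"z",s['position'][2],"F",s['force'].round(1))
if b:
    l,t,w,h=b['rect'];d=(back([[l+w/2-.5,t+h/2-.5]],p,.10)-ca)[0]
    X,Y=np.cos(th)*d[0]+np.sin(th)*d[1],-np.sin(th)*d[0]+np.cos(th)*d[1]
    print("cup",b['score'],b['rect'],X,Y,np.degrees(np.arctan2(Y,X)))
else: print("no cup")
E
python3 cup.py t4
```

```text
t 8.85 unit off -1.1905176558552282 -36.71669731157456 z 0.11904889595869197 F [ 0.3 -0.1 -0.5]
cup 0.61 [264.4, 195.6, 7.8, 9.6] 0.04317708705751953 0.029040226953262478 33.92415395851799
```

View pics/t4.png

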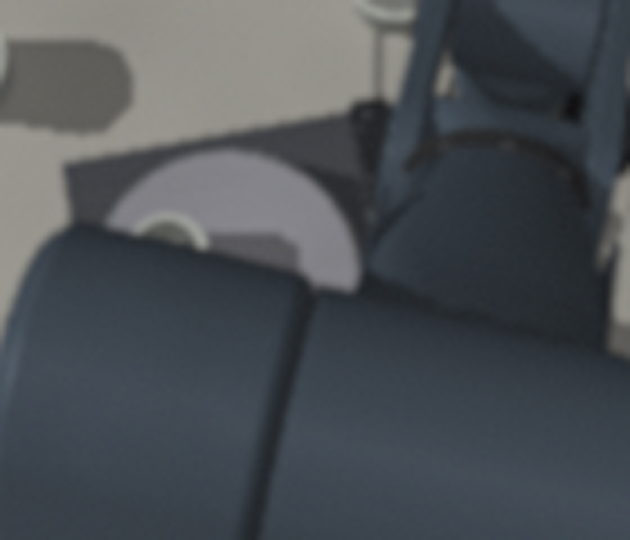

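The arm now blocks the top view, so I'll use the scene camera to track the cup. First I'll close most of the gap.

Request:
apply_moves:
  steps:
    - {"x":-1.4,"y":7,"z":0,"spin":0}
    - {"x":-1,"y":5,"z":0,"spin":0}
    - {"x":0,"y":0,"z":0,"spin":0}

```text
time_s: 9.25
position: [0.598, -0.0154, 0.1208]
tcp_rot: [[-0.202, -0.118, -0.972], [0.979, 0.0, -0.203], [0.024, -0.993, 0.115]]
force: [0.8, 0.1, 0.8]
opening: 0.006
```

```bash
sed -e 's/"top"/"scene"/g' -e 's/im\[150:270,230:370/im[150:290,250:430/' -e 's/fx=4.5,fy=4.5/fx=4,fy=4/' -e 's/,p,.10)/,p,.0875)/' cup.py > cups.py; python3 cups.py s5
```

```text
t 9.25 unit off -0.4423344560443385 -23.849038271431162 z 0.12084731765909906 F [0.8 0.1 0.8]
no cup
```

View pics/s5.png

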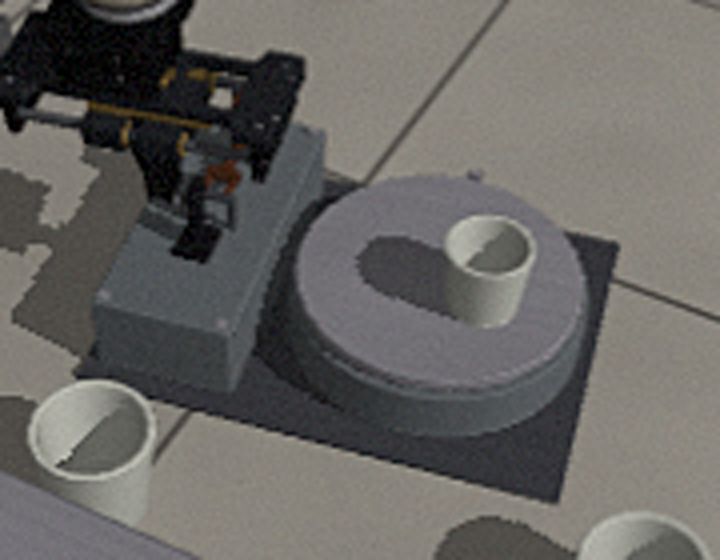

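The scene view shows the fingers just right of the black toggle at (205,225), and the cup upright at (490,270) in the crop. Now I'll push.

Request:
apply_moves:
  steps:
    - {"x":-1.4,"y":7,"z":-2,"spin":0}
    - {"x":-1.6,"y":8,"z":0,"spin":0}
    - {"x":-1.8,"y":9,"z":0,"spin":0}
    - {"x":-1.8,"y":9,"z":0,"spin":0}

```text
time_s: 9.75
position: [0.5929, 0.012, 0.1176]
tcp_rot: [[-0.205, -0.114, -0.972], [0.979, -0.013, -0.204], [0.011, -0.993, 0.114]]
force: [1.7, -13.4, -9.2]
opening: 0.002
```

```bash
python3 cups.py s6
```

```text
t 9.75 unit off -0.22391493307693458 3.980808840228227 z 0.11756502020875764 F [  1.7 -13.4  -9.2]
cup 0.56 [360.6, 200.6, 23.7, 31.8] 0.012192332802337991 0.033705801524081244 70.11352307597717
```

View pics/s6.png

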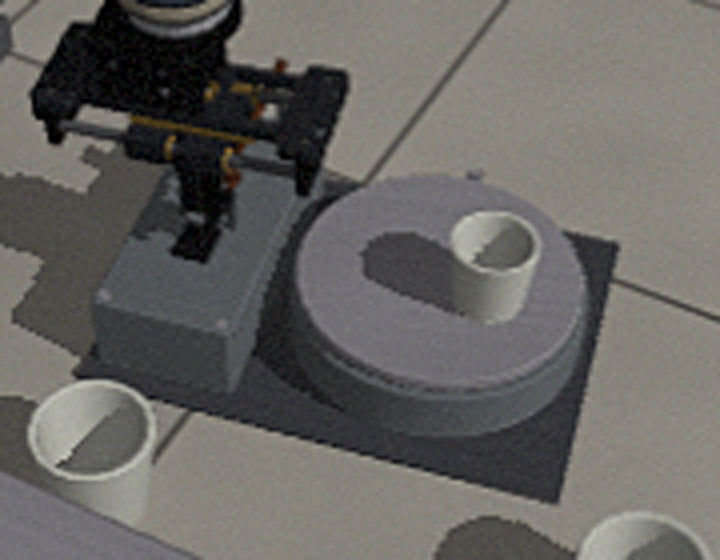

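Request:
apply_moves:
  steps:
    - {"x":-1.2,"y":6,"z":0,"spin":0}
    - {"x":-1.2,"y":6,"z":0,"spin":0}
    - {"x":-1.2,"y":6,"z":0,"spin":0}
    - {"x":-1.2,"y":6,"z":0,"spin":0}

```text
time_s: 10.25
position: [0.593, 0.0132, 0.1178]
tcp_rot: [[-0.221, -0.105, -0.97], [0.975, -0.062, -0.215], [-0.037, -0.993, 0.116]]
force: [0.9, -16.7, -2.8]
opening: 0.005
```

```bash
python3 cups.py s7
```

```text
t 10.25 unit off 0.07709485946902729 5.18645058073543 z 0.1177724716691188 F [  0.9 -16.7  -2.8]
cup 0.68 [364.4, 197.4, 21.9, 31.9] -0.0019594750248729323 0.03850807993724001 92.91297049801545
```

View pics/s7.png

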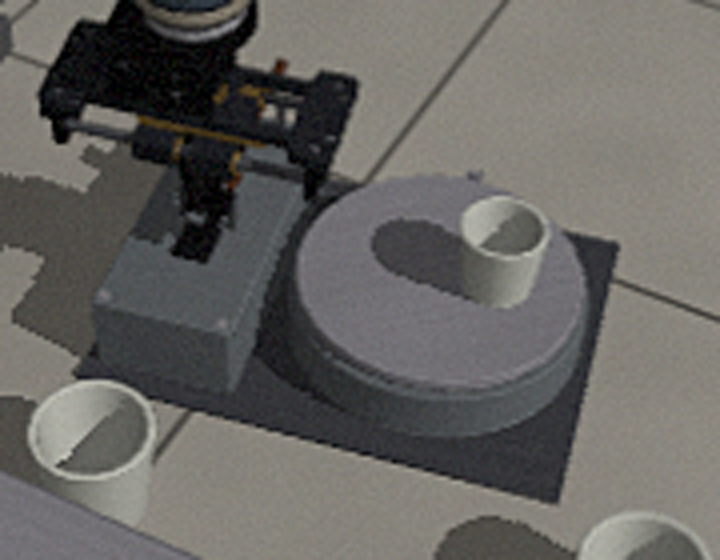

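Request:
apply_moves:
  steps:
    - {"x":-1,"y":5,"z":0,"spin":0}
    - {"x":-1,"y":5,"z":0,"spin":0}
    - {"x":-1,"y":5,"z":0,"spin":0}
    - {"x":-1,"y":5,"z":0,"spin":0}
    - {"x":-1,"y":5,"z":0,"spin":0}
    - {"x":-1,"y":5,"z":0,"spin":0}
    - {"x":-1,"y":5,"z":0,"spin":0}
    - {"x":-1,"y":5,"z":0,"spin":0}

```text
time_s: 11.15
position: [0.5931, 0.0137, 0.1185]
tcp_rot: [[-0.241, -0.092, -0.966], [0.964, -0.139, -0.228], [-0.114, -0.986, 0.122]]
force: [1.3, -15.1, -3.2]
opening: 0.009
```

```bash
python3 cups.py s8
```

```text
t 11.15 unit off 0.2286272848420355 5.612935064783391 z 0.11847482532516952 F [  1.3 -15.1  -3.2]
cup 0.75 [364.0, 191.7, 21.8, 31.1] -0.024737003738415905 0.03220340736773191 127.52961926250354
```

View pics/s8.png

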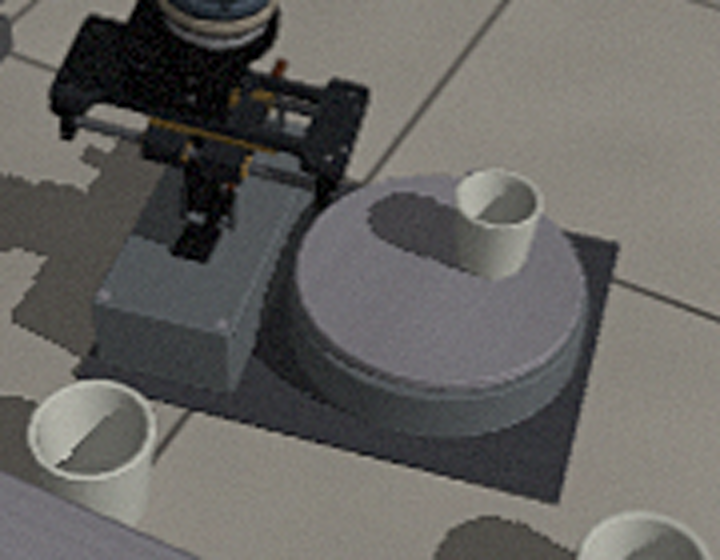

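Request:
apply_moves:
  steps:
    - {"x":-1,"y":5,"z":0,"spin":0}
    - {"x":-1,"y":5,"z":0,"spin":0}
    - {"x":-1,"y":5,"z":0,"spin":0}
    - {"x":-1,"y":5,"z":0,"spin":0}
    - {"x":-1,"y":5,"z":0,"spin":0}
    - {"x":-1,"y":5,"z":0,"spin":0}
    - {"x":-1,"y":5,"z":0,"spin":0}
    - {"x":4,"y":-20,"z":0,"spin":0}
    - {"x":4,"y":-20,"z":0,"spin":0}
    - {"x":2,"y":-10,"z":0,"spin":0}
    - {"x":0,"y":0,"z":0,"spin":0}

```text
time_s: 12.35
position: [0.6023, -0.0353, 0.1181]
tcp_rot: [[-0.259, -0.085, -0.962], [0.95, -0.204, -0.238], [-0.176, -0.975, 0.133]]
force: [0.5, -0.4, -0.3]
opening: 0.005
```

```bash
python3 cups.py s9
```

```text
t 12.35 unit off 0.007980699147674963 -44.21583479788598 z 0.11806506260321739 F [ 0.5 -0.4 -0.3]
cup 0.55 [354.7, 185.1, 22.3, 31.2] -0.042391165882366424 0.002457223156140117 176.68253638414464
```

View pics/s9.png

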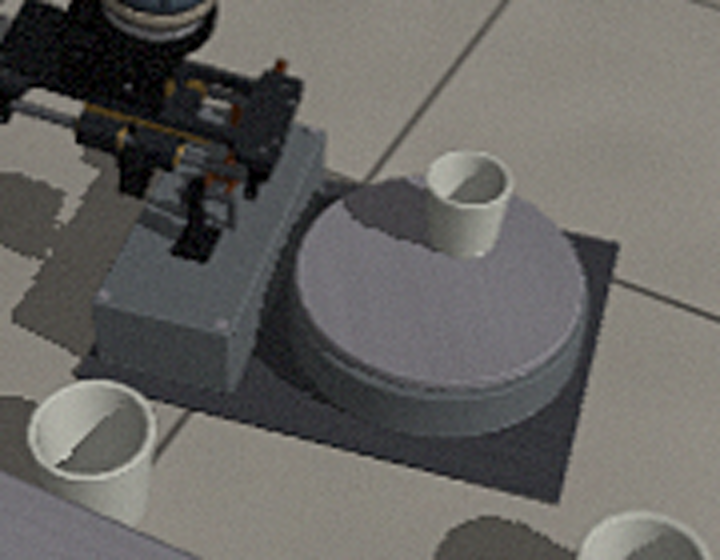

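The cup reads 177° and the toggle is upright. I'll retreat and check from the top.

Request:
apply_moves:
  steps:
    - {"x":0,"y":-5,"z":30,"spin":0}
    - {"x":0,"y":-10,"z":40,"spin":0}
    - {"x":0,"y":-30,"z":40,"spin":0}
    - {"x":-5,"y":-40,"z":10,"spin":0}
    - {"x":-10,"y":-40,"z":0,"spin":0}
    - {"x":-15,"y":-40,"z":0,"spin":0}
    - {"x":-15,"y":-40,"z":0,"spin":0}
    - {"x":-10,"y":-25,"z":0,"spin":0}
    - {"x":0,"y":0,"z":0,"spin":0}
    - {"x":0,"y":0,"z":0,"spin":0}

```text
time_s: 13.45
position: [0.5434, -0.2569, 0.2426]
tcp_rot: [[-0.275, -0.083, -0.958], [0.946, -0.2, -0.254], [-0.171, -0.976, 0.133]]
force: [0.7, -0.6, -0.5]
opening: 0.004
```

```bash
python3 cup.py t10; python3 cups.py s10
```

```text
t 13.45 unit off -99.69813164671605 -250.67279303648644 z 0.24262865145711213 F [ 0.7 -0.6 -0.5]
cup 0.73 [271.3, 215.5, 15.0, 16.0] -0.037759317965390456 0.007880542662751563 168.21132642861826
t 13.55 unit off -99.1327606563342 -250.20431958271072 z 0.242602297137906 F [-0.1 -0.3 -0.5]
cup 0.6 [358.2, 189.3, 20.5, 25.1] -0.04014590379662598 0.01042921372860844 165.4374431685927
```

View pics/t10.png

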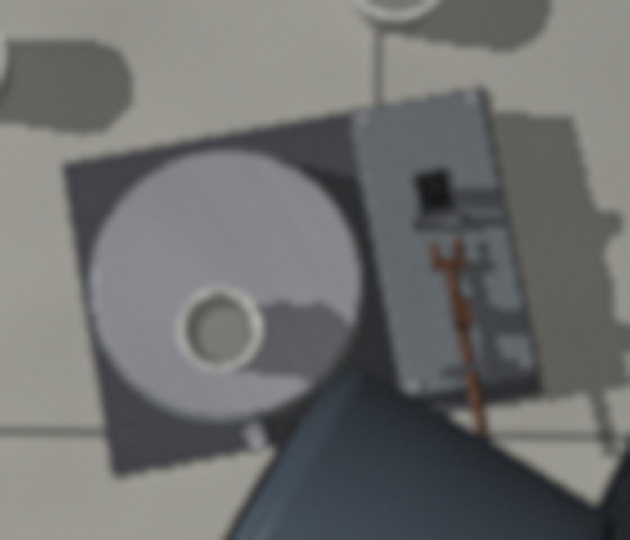

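View pics/s10.png

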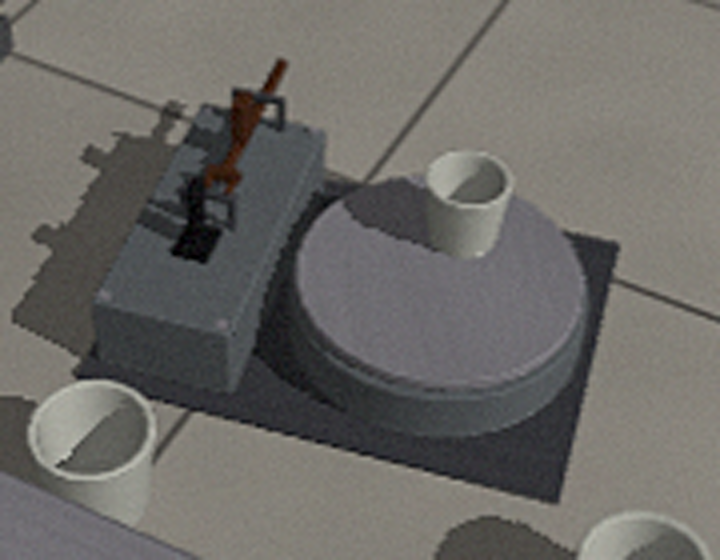

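```bash
python3 -c "
from rig import job,read_state
s=read_state();print(s['time_s'],abs(s['qvel']).max());print(job.hand_in())"
```

```text
13.65 0.19635347992059002
the job is handed in; nothing more can be done
None
```

The job is handed in at 13.65 s of the 54 s allowed, and my last checks put everything within the limits. The hand-in gave no verdict.

**What I did:**
1. I gripped the bolt knob and drove the bolt in about 13 mm to break the rust.
2. I drew it out at about 4 N until it was hard against its outer stop, about 40 mm out.
3. With the fingers closed, I held the toggle over towards the platter for about 2.5 s, then let it go and drew the arm clear.

**Last checks:**
- **Cup:** The last top picture puts it about 38 mm in front of the axis and about 8 mm off the pointer line. The last scene picture puts it at 40 mm and 10 mm. It stands upright and had not moved between two pictures more than a second apart.
- **Toggle and bolt:** The toggle looks centred and the bolt is fully out.
- **Arm:** It is clear of everything.

**Disagreements:**
- The scene camera first put the cup about 2 mm off the line, when the network's box was larger. The later readings are 8 to 10 mm, and all are well inside the 24 mm allowed.
- The network's reading of the cup was unreliable when the arm partly hid it, and it missed it once.
- The tool had tilted about 12° from pushing. This had no effect on the result.
- I did not check the scoop, brush and fork in the final pictures. The arm stayed well clear of them throughout.

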